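Load a puncture kit into the spring magazine of a bike shop bench

TASK

Take the green puncture kit box out of the grey cradle, set it down flat on the black rubber mat and let go so that you can take it again the other way (the cradle leaves only its long sides free, the magazine only its short ends). Then lay it flat in the mouth of the blue spring magazine and press it down until both red catches have sprung back over it and hold it. Leave the blue kit and the other things on the bench standing where they are.

Things in the scene. Friction and masses are not known exactly. Their poses are not given: they have to be found in the camera images.
- green_kit: The kit to load: the loose green box in the cradle, hard plastic, 60 x 40 x 16 mm (its x, y, z), about 50 g, with a white label and orange dot on top. Origin at the centre of its underside, z up. In the cradle it lies flat, its 60 mm length along the cradle's x. Either end may go first.
- blue_kit: A blue box, otherwise the same as the green kit, in the cradle's other place. Leave it there. Origin at the centre of its underside.
- cradle: Fixed grey cradle, 76 (x) x 175 (y) mm, floor 6 mm thick, origin at the centre of its underside. Walls 27 mm high along its edges at x = +/-33 to +/-38 mm stand 3 mm from the kits' short ends, so kits can be taken only by their long sides (closing along y, 40 mm). The kits lie at y = +47.5 and -47.5 mm (which is which varies); no walls across y.
- mat: Fixed black rubber mat, 140 (x) x 110 (y) x 3 mm thick, flat on the bench, on which to set the kit down to change grip. Origin at the centre of its underside, so its top is 3 mm above.
- magazine: Fixed blue spring magazine: an upright rectangular well on a steel base plate 130 x 100 x 6 mm. Origin at the centre of the base's underside, z up. Well 64 mm along x, 44 mm along y (2 mm clearance all round a kit lying lengthwise along x). Long sides walled; each short end has an open slot for a finger, 32 mm wide, centred, over the full height above the base plate.
- mouth (a point): Centre of the magazine's open top, 84 mm above the magazine's origin, same axes. The lead-in flares 6 mm outward from 76 mm (straight walls) to 84 mm. A kit laid in the mouth rests on the catches' slopes, underside about 68 mm above the origin (16 mm below this point), its top about level with this point.
- catch_level (a point): Point on the well's axis level with the catches' flat undersides, 56 mm above the magazine's origin. Push the kit's top 3 to 5 mm below this point (1 to 4 N to spread the catches, then rising to about 10 N), then let go: the catches spring in and the kit rises until its top is at this level, underside 40 mm above the origin. The stack bottoms out with the top about 10 mm below this point.
- stocked_kit: A second green kit, already in the magazine under the catches (underside 40 mm above the magazine's origin), pushed up by the follower. The kit to be loaded goes on top of it and presses it down by 16 mm. Origin at the centre of its underside.
- follower (a joint): Yellow follower plate under the stocked kit: 0 at the start, grows as it is pushed down (m), about 0.016 with the second kit loaded, stop at 0.026, may rise to -0.003. Spring about 5.5 N at 0, plus 0.22 N per mm.
- catch_l (a joint): Red catch in the middle of the magazine's +y long wall, 24 mm long, standing 5.5 mm into the well: flat underside at 56 mm, 5 mm thick, then a steep slope up to 73 mm above the origin. 0 = sprung in, grows as it is pushed outward (m), at most 0.009. Spring 0.6 N at 0, plus 0.12 N per mm.
- catch_r (a joint): Red catch on the magazine's -y side: same, outward is -y.
- lube_bottle: Yellow bottle with red cap, 44 mm wide, 120 mm tall, upright; leave alone. Origin under its centre.
- nipple_cup: Orange cup, 72 mm wide, 50 mm tall; leave alone. Origin under its centre.
- cone_spanner: Steel spanner lying flat; leave alone.
- driver: Blue-handled screwdriver lying flat; leave alone.
- tape_roll: Black ring of tape, 90 mm wide, 22 mm high; leave alone. Origin under its centre.
- hub_shell: Aluminium wheel hub shell, 56 mm wide, 62 mm tall, upright; leave alone. Origin under its centre.
There are look-alikes about, which are no part of the job. What is shaped like the green_kit but pink or yellow is not meant. Leave any yellow look-alike of the stocked_kit alone.

How it is judged:
By the outcome, as a careful person would: the job done as asked, in the order asked, and still so for the second after the job is handed in, with the robot touching nothing.
It also fails if it takes over 64 s, if anything falls off the work surface, if the arm or the gripper's body presses on something with over 40 N, if the wrist force passes 120 N, or if a joint passes its speed limit or range.

ROBOT

A 6-joint arm with a two-finger parallel gripper is mounted at the origin on the work surface. World frame = base frame: x ahead of the robot, y to its left, z up, the work surface at z = 0. Lengths are in m, angles in rad, forces in N, time in s.
With the tool pointing down it reaches from about 0.275 to 0.825 m from the base axis. Payload 4.9 kg.
Tool frame: the origin (TCP) lies at the very end of the fingers, on their centre line; the grasp point (between the pads) lies 19 mm behind it; z points along the fingers, y is the direction in which the jaws open and shut (so a half turn about z gives the same grasp; the last joint's range is limited). The gripper opens to 85 mm and grips with 20 to 120 N. Pads are 22 mm wide; open, the fingers measure 114 mm over their backs; the gripper's body (76 mm by 85 mm) begins 54 mm behind the grasp point. The pads swing forward as they close: fully open they stand 13 mm farther back than shut.
Start: joints at [1.061, 0.326, -0.193, 1.052, 0, 1.437], TCP at [0.202, 0.512, 0.231] pointing down, gripper open.
Joint ranges: [-2.65, 2.65], [-0.97, 1.79], [-1.3, 1.35], [-1.93, 2.1], [-1.47, 1.37], [-3.14, 3.14]. Speed limits (rad/s): [2.57, 2.57, 3.14, 3.14, 3.14, 3.14].

INTERFACE

Orientations are given as [roll, pitch, yaw] about the fixed x, y, z axes, in that order (R = Rz(yaw) Ry(pitch) Rx(roll)).
In Python, from plant import manip gives the robot as it stands.
- The arm moves only by the shell command python3 -m pendant 'ROWS' [FORCE]. ROWS is JSON, a list of rows, each a list of 3 entries, a list of its own where there are three numbers: the closure, from 0 (fully open) to 1 (shut), then the shift along the tool's x, y, z in m, then the turn about the tool's z in rad. In form: [[fingers, [dx, dy, dz], turn], ...]. A call has 1 to 5 rows; each row is the pose to reach, as a shift and turn from the pose commanded when the call began, along the tool's axes at that moment; what a row does not reach only later rows make up. A row lasts 1/12 s, in which the tool goes at most 41.7 mm and 7.16 degrees, less where a joint would pass 70% of its speed; a pose out of reach is approached as far as the arm can. A call with a gripper value outside its range is refused whole. The fingers move at their own pace and stop on an object; FORCE is the grip in N (left out, the last holds). Time passes only in rows, so rows that repeat a pose let the fingers close. It gives the time, the measured TCP pose, the force and the opening at its end, in the units of the state.
- manip.read_state(): the state, without advancing time (a new reading comes with each control period).
- manip.camera(name): name is "side" or "top"; returns (picture, depth): 480x640x3 uint8, red, green, blue; 480x640 float32, m along the optical axis (not along the pixel's ray), 0 where there is no reading.
- manip.calibration(name): a dict with "vertical_fov" (degrees; the focal length in pixels is half the picture's height over the tangent of half this angle, whatever the lens; pixels are square), "cx", "cy" (the principal point, pixels), "distortion" ([k1, k2, p1, p2, k3] as OpenCV has them; the pictures are not rectified), "rvec" (rotation vector, rad) and "tvec" (3), from world to camera coordinates, as OpenCV has them. Camera axes: x right, y down, z forward; pixel columns grow to the right and rows downward; lengths in m; the calibration is good to about 2 mm. A picture is of the moment at which its call begins. calibration takes no time and is no camera call.
- manip.sign_off(): hands the job in, once; it reports no verdict.
The state is a dict: "clock": time; "joint_pos": joint angles; "qd": joint speeds; "joint_torque": joint torques, N m; "tool_pos": TCP position; "ee_rot": TCP orientation; "force": force on the tool from outside, world axes, zero at the start; "moment": the same for the moment, N m; "opening": opening from 0.0 (shut) to 1.0 (fully open).
Only numpy, scipy, OpenCV 4.12 (cv2) and the standard library are available. Lean on these libraries where they do the work, as an engineer would, in place of code of your own. Each camera call takes 0.05 s, during which the arm holds its last target.

## Working session

There is one attempt and no reset: what is moved stays moved. The work goes in short steps, Python scripts to look and compute and a shell command to move; the robot and the scene stay as the last step left them, time stands still between calls to the robot, and variables do not carry over. Pictures are saved under pics/ and viewed, and the job is handed in when it is done.

```bash
ls; mkdir -p pics; python3 - <<'E'
from plant import manip
import cv2
print(manip.read_state())
for n in("top","side"):
    p,d=manip.camera(n); cv2.imwrite(f"pics/{n}0.png",p[:,:,::-1]); print(n,manip.calibration(n),d.min(),d.max())
    import numpy as np; np.savez(f"{n}0.npz",p=p,d=d)
E
```

```text
pics
{'clock': 0.0, 'joint_pos': array([ 1.06080809e+00,  3.26948589e-01, -1.93545226e-01,  1.05199168e+00,
       -8.91607037e-06,  1.43662895e+00]), 'qd': array([ 0.00068793, -0.00277935,  0.00064003,  0.0004075 ,  0.00078496,
        0.00050688]), 'joint_torque': array([ 7.54549401e-04, -4.43393719e+01,  2.62442172e+01,  1.54971593e-02,
       -1.45425256e-04, -6.92283521e-06]), 'tool_pos': array([0.20157054, 0.51113255, 0.23051393]), 'ee_rot': array([-3.13991747e+00, -2.17116420e-04,  2.76577162e+00]), 'force': array([ 1.25274797, -0.38396867, -0.37053921]), 'moment': array([0.03471909, 0.02094783, 0.00333315]), 'opening': 0.9994440397071662}
top {'vertical_fov': 52.90676920148745, 'cx': 323.6905197665035, 'cy': 231.262122674628, 'distortion': array([-0.08678782,  0.        ,  0.        ,  0.        ,  0.        ]), 'rvec': array([ 2.15027768, -2.21205998,  0.0673593 ]), 'tvec': array([0.00112357, 0.53584387, 1.0902716 ])} 0.0 1.9717681
side {'vertical_fov': 49.11328681863258, 'cx': 317.48881236452087, 'cy': 240.80973270120964, 'distortion': array([-0.08743533,  0.        ,  0.        ,  0.        ,  0.        ]), 'rvec': array([ 2.02731186, -0.82370163,  0.45299846]), 'tvec': array([-0.39346197,  0.27008725,  1.11907592])} 0.0 3.5857296
```

View pics/top0.png

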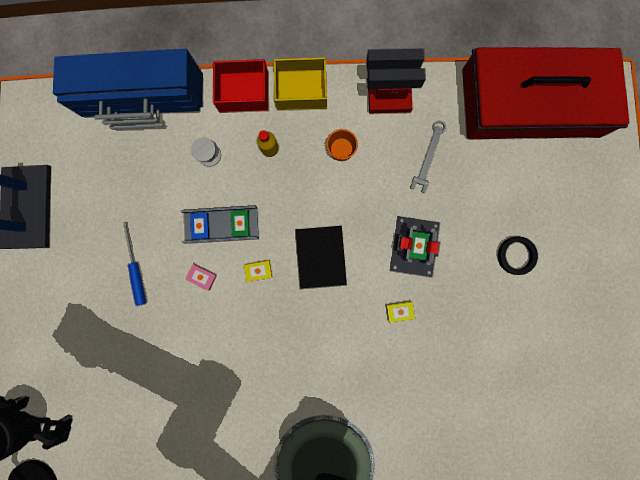

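View pics/side0.png

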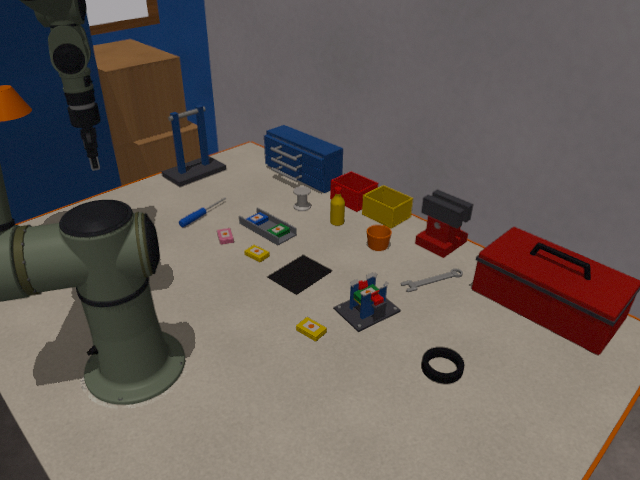

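Top view: the cradle is at about (220,224), with the green kit at (240,223) and the blue kit at (200,225). The mat is at (321,257) and the magazine at (415,246) with the stocked kit at (419,246). The yellow and pink look-alikes are at (258,271), (400,312) and (201,277). The gripper is at the lower left. Next I'll measure these.

```bash
cat > h.py <<'E'
import numpy as np, cv2
from plant import manip
from scipy.spatial.transform import Rotation as Ro
def cal(n):
    c=manip.calibration(n); f=240/np.tan(np.radians(c["vertical_fov"])/2)
    K=np.array([[f,0,c["cx"]],[0,f,c["cy"]],[0,0,1.]])
    return K,np.array(c["distortion"]),cv2.Rodrigues(np.array(c["rvec"]))[0],np.array(c["tvec"])
def rays(n,uv):
    K,D,R,t=cal(n)
    p=cv2.undistortPoints(np.asarray(uv,float).reshape(-1,1,2),K,D).reshape(-1,2)
    d=np.c_[p,np.ones(len(p))]; return -R.T@t, d@R, d
def onplane(n,uv,z):
    C,d,_=rays(n,uv); s=(z-C[2])/d[:,2]; return C+s[:,None]*d
def deproj(n,uv,depth):
    C,d,_=rays(n,uv); return C+np.asarray(depth)[:,None]*d
def proj(n,P):
    K,D,R,t=cal(n); return cv2.projectPoints(np.asarray(P,float).reshape(-1,3),R,t,K,D)[0].reshape(-1,2)
def cloud(n,d):
    v,u=np.mgrid[0:480,0:640]; P=deproj(n,np.c_[u.ravel(),v.ravel()],d.ravel()).reshape(480,640,3); P[d==0]=np.nan; return P
def shoot(n,name):
    p,d=manip.camera(n); cv2.imwrite(f"pics/{name}.png",p[:,:,::-1]); np.savez(f"{name}.npz",p=p,d=d); return p,d
def load(name):
    z=np.load(f"{name}.npz"); return z["p"],z["d"]
def hsvmask(p,lo,hi): return cv2.inRange(cv2.cvtColor(p,cv2.COLOR_RGB2HSV),lo,hi)
def comps(m,amin=20):
    n,l,s,c=cv2.connectedComponentsWithStats(m); return [(c[i],s[i],l==i) for i in range(1,n) if s[i,4]>=amin]
E
python3 - <<'E'
from h import *
np.set_printoptions(precision=4,suppress=True)
for n in("top","side"):
    p,d=load(n+"0"); P=cloud(n,d)
    C=rays(n,[[320,240]])[0]; print(n,"cam",C)
    b=P[...,2]; 
    if n=="top":
        print("bench z", np.nanmedian(b[300:340,200:280]))
        for nm,(u,v) in dict(cradle=(220,218),mat=(321,257),mg=(419,246),base=(398,265),tape=(517,239)).items(): print(nm,P[v,u])
    for nm,lo,hi in (("green",(45,100,40),(80,255,255)),("orange",(5,180,120),(17,255,255)),("blue",(105,120,60),(125,255,255)),("red",(0,180,100),(3,255,255)),("black",(0,0,0),(179,255,22))):
        for c,s,l in comps(hsvmask(p,lo,hi),6):
            if s[4]<6000 and 80<c[1]<400: print(n,nm,c,s, np.nanmedian(P[l],0))
E
python3 - <<'E'
import cv2
a=cv2.imread('pics/top0.png')
cv2.imwrite('pics/top0z.png',cv2.resize(a[190:290,170:450],None,fx=2.8,fy=2.8,interpolation=cv2.INTER_CUBIC))
a=cv2.imread('pics/side0.png')
cv2.imwrite('pics/side0z.png',cv2.resize(a[190:350,220:420],None,fx=3.7,fy=3.7,interpolation=cv2.INTER_CUBIC))
E
```

```text
top cam [ 0.4575 -0.0226  1.1252]
bench z -0.00036496448286482686
cradle [0.5752 0.2293 0.0015]
mat [ 0.477  -0.006   0.0026]
mg [ 0.4943 -0.2255  0.0534]
base [ 0.4533 -0.1842  0.0039]
tape [ 0.5048 -0.4622  0.0186]
top green [239.6939 223.034 ] [231 210  18  27 294] [0.5597 0.1789 0.0206]
top green [419.0505 245.2347] [409 231  21  29 277] [ 0.4961 -0.2263  0.0546]
top orange [634.6504  92.6283] [622  58  18  84 226] [ 0.8699 -0.8024 -0.0039]
top orange [341.1109 146.5096] [326 129  32  31 469] [ 0.7334 -0.0604  0.0046]
top orange [239.2105 222.6316] [237 221   5   5  19] [0.5611 0.1801 0.022 ]
top orange [198.5652 225.1739] [196 223   6   5  23] [0.5581 0.2747 0.0224]
top orange [418.7826 245.087 ] [416 243   6   5  23] [ 0.4965 -0.225   0.0559]
top orange [257.1667 270.7222] [255 269   5   5  18] [0.4488 0.1416 0.0158]
top orange [199.95 276.9 ] [198 275   5   5  20] [0.4382 0.2748 0.0168]
top orange [400.3158 311.8421] [398 310   5   5  19] [ 0.3461 -0.1833  0.0161]
top blue [121.4412  94.7446] [ 57  89 130  13 834] [0.8391 0.4189 0.1261]
top blue [183.6765 100.2353] [173  96  1
[... 10183 characters left out ...]
black [124.9091 207.2727] [122 204   6   8  11] [ 0.0507 -0.0087  0.3782]
side black [125.7143 215.5714] [125 213   3   6   7] [ 0.0377 -0.0394  0.378 ]
side black [152.229 244.778] [145 214  14  60 428] [ 0.0623 -0.072   0.3198]
side black [  6.6951 225.5   ] [  0 219  15  12  82] [-0.1312  0.0775  0.3768]
side black [563.5905 258.1524] [530 244  60  36 315] [ 0.8336 -0.5383  0.1525]
side black [299.7419 274.0087] [269 256  62  38 802] [ 0.475 -0.009  0.005]
side black [118.9608 296.3725] [ 77 277  71  30 255] [-0.0116 -0.0582  0.2299]
side black [ 92.4386 350.7193] [ 87 346  11   9  57] [-0.0759 -0.004   0.1001]
side black [442.3811 365.1719] [422 348  42  35 803] [ 0.4615 -0.4678  0.0212]
```

View pics/top0z.png

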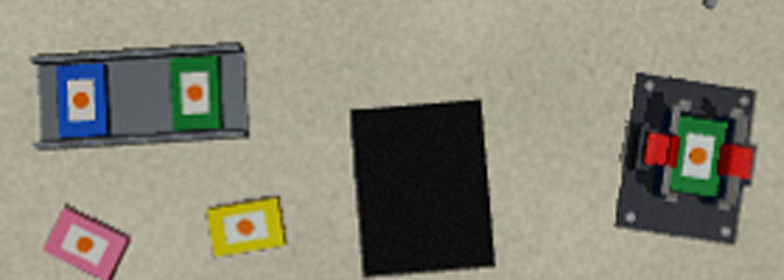

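View pics/side0z.png

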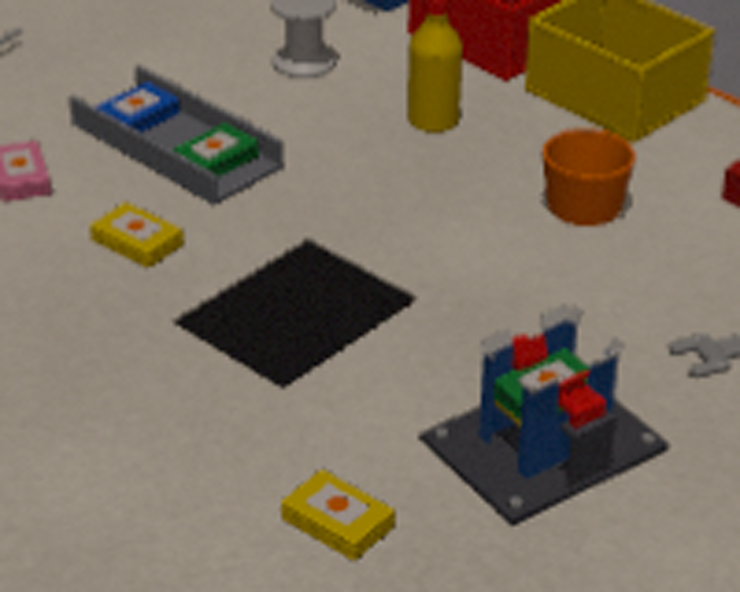

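The zoom shows the cradle nearly along world x with a slight yaw. The magazine is yawed a few degrees the other way, and its well is clear from above with the stocked kit under the catches. The mat is empty. Next come the exact poses, checked across both views.

```bash
python3 - <<'E'
from h import *
np.set_printoptions(precision=4,suppress=True)
p,d=load("top0"); ps,ds=load("side0")
def rect(m,z,nm):
    c=max(cv2.findContours(m,cv2.RETR_EXTERNAL,cv2.CHAIN_APPROX_NONE)[0],key=cv2.contourArea)
    P=onplane("top",c.reshape(-1,2),z)[:,:2].astype(np.float32)
    (x,y),(a,b),t=cv2.minAreaRect(P*1000); print(nm,"centre",x,y,"size",a,b,"ang",t)
def crop(m,x0,x1,y0,y1):
    o=np.zeros_like(m); o[y0:y1,x0:x1]=m[y0:y1,x0:x1]; return o
g=hsvmask(p,(45,100,30),(85,255,255)); 
rect(crop(g,225,255,200,245),.022,"green"); rect(crop(g,405,435,225,265),.056,"stock")
rect(crop(hsvmask(p,(100,110,40),(125,255,255)),185,212,205,245),.022,"blue")
rect(crop(hsvmask(p,(0,0,0),(179,255,30)),290,352,220,295),.003,"mat")
hs=cv2.cvtColor(p,cv2.COLOR_RGB2HSV); 
b=crop(hsvmask(p,(0,0,0),(179,255,100)),380,450,205,287); cv2.imwrite("pics/bm.png",b); rect(b,.006,"base")
cr=crop(hsvmask(p,(0,0,0),(179,90,135)),175,265,195,250)
# dots both views: triangulate
K1,D1,R1,t1=cal("top");K2,D2,R2,t2=cal("side")
def dots(img,n):
    m=hsvmask(img,(3,140,90),(17,255,255)); return m
def sub(img,box):
    x0,x1,y0,y1=box; m=crop(hsvmask(img,(3,150,80),(17,255,255)),x0,x1,y0,y1); v,u=np.nonzero(m); return np.array([u.mean(),v.mean()]),len(u)
for nm,b1,b2,z in (("green",(230,250,212,235),(270,284,224,234),.022),("blue",(190,208,215,236),(250,266,212,224),.022),("stock",(412,426,238,252),(360,374,286,297),.056),("yel1",(250,264,264,278),(250,262,246,254),.016)):
    a,_=sub(p,b1); c,_=sub(ps,b2)
    u1=cv2.undistortPoints(a.reshape(1,1,2),K1,D1).reshape(2,1);u2=cv2.undistortPoints(c.reshape(1,1,2),K2,D2).reshape(2,1)
    X=cv2.triangulatePoints(np.c_[R1,t1],np.c_[R2,t2],u1,u2);X=(X[:3]/X[3]).ravel()
    print(nm,a,c,"tri",X,"top@z",onplane("top",a,z)[0,:2],"side@z",onplane("side",c,z)[0,:2])
E
```

```text
green centre 560.1688232421875 179.0334014892578 size 60.52973175048828 40.857078552246094 ang 1.6590003967285156
stock centre 495.801025390625 -225.1600799560547 size 38.66246795654297 61.08277893066406 ang 80.23275756835938
blue centre 557.2443237304688 274.0426330566406 size 60.8626823425293 42.033897399902344 ang 2.4440135955810547
mat centre 478.4536437988281 -4.895137786865234 size 136.86029052734375 107.378662109375 ang 3.1603446006774902
base centre 495.7850646972656 -224.62660217285156 size 110.14117431640625 129.9073944091797 ang 78.59974670410156
green [239.     222.7083] [277.5 228.5] tri [0.5611 0.1794 0.0257] top@z [0.5608 0.1806] side@z [0.5654 0.1833]
blue [198.4074 225.2593] [256.5 217. ] tri [0.5581 0.2738 0.0257] top@z [0.5577 0.2754] side@z [0.5625 0.278 ]
stock [417.5484 244.4839] [366.75  290.125] tri [ 0.4975 -0.221   0.0611] top@z [ 0.4976 -0.2219] side@z [ 0.5027 -0.2171]
yel1 [257.1364 270.6818] [256.5 250.5] tri [0.4501 0.1404 0.0193] top@z [0.4494 0.1416] side@z [0.4537 0.1436]
```

```bash
python3 - <<'E'
import cv2
a=cv2.imread('pics/top0.png'); z=cv2.resize(a[205:290,380:450],None,fx=7,fy=7,interpolation=cv2.INTER_CUBIC)
b=cv2.resize(cv2.imread('pics/bm.png')[205:290,380:450],None,fx=3,fy=3)
cv2.imwrite('pics/magz.png',z); print(z.shape)
E
```

```text
(595, 490, 3)
```

View pics/magz.png

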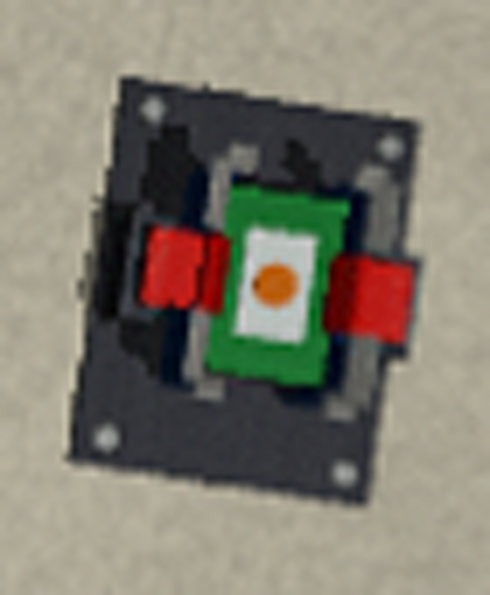

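The zoom of the magazine shows the base plate corners at zoom pixels (123,78), (418,122), (370,503) and (70,460), with screws just inside them. I'll cast the corners and screws onto the plate's plane.

```bash
python3 - <<'E'
from h import *
np.set_printoptions(precision=4,suppress=True)
f=lambda a:(np.array(a)+.5)/7-.5+[380,205]
for nm,q in(("corn",[(123,78),(418,122),(370,503),(70,460)]),("screw",[(153,110),(391,147),(344,473),(107,438)])):
    P=onplane("top",f(q),.006)[:,:2]; print(nm,P.mean(0),[np.linalg.norm(P[i]-P[i-1]) for i in range(4)])
    for a,b in((3,0),(2,1)): v=P[b]-P[a]; print(" xang",np.degrees(np.arctan2(v[1],v[0])))
    for a,b in((1,0),(2,3)): v=P[b]-P[a]; print(" yang",np.degrees(np.arctan2(v[1],v[0]))-90)
p,d=load("top0")
m=hsvmask(p,(5,190,120),(17,255,255))
print("stock dot",onplane("top",[418.78,245.09],.056))
# arm tip check
s=manip.read_state(); print(proj("top",s["tool_pos"]),proj("side",s["tool_pos"]))
E
python3 - <<'E'
import cv2
a=cv2.imread('pics/top0.png'); cv2.imwrite('pics/tipt.png',cv2.resize(a[370:480,0:130],None,fx=5,fy=5))
a=cv2.imread('pics/side0.png'); cv2.imwrite('pics/tips.png',cv2.resize(a[100:190,50:150],None,fx=6,fy=6))
E
```

```text
corn [ 0.4962 -0.2244] [np.float64(0.1283002920370952), np.float64(0.09973687608973696), np.float64(0.12788976553133366), np.float64(0.10057956156632435)]
 xang -10.050042630780652
 xang -9.67272016861359
 yang -10.102854563440843
 yang -9.86697298372988
screw [ 0.4956 -0.2255] [np.float64(0.11018617317262444), np.float64(0.08048587486377431), np.float64(0.10968691474541185), np.float64(0.07953716715791269)]
 xang -10.172912976684886
 xang -10.66797521810507
 yang -10.462956571101358
 yang -10.103817172293688
stock dot [[ 0.4962 -0.2246  0.056 ]]
[[ 51.5377 406.4504]] [[ 96.5116 167.1267]]
```

View pics/tips.png

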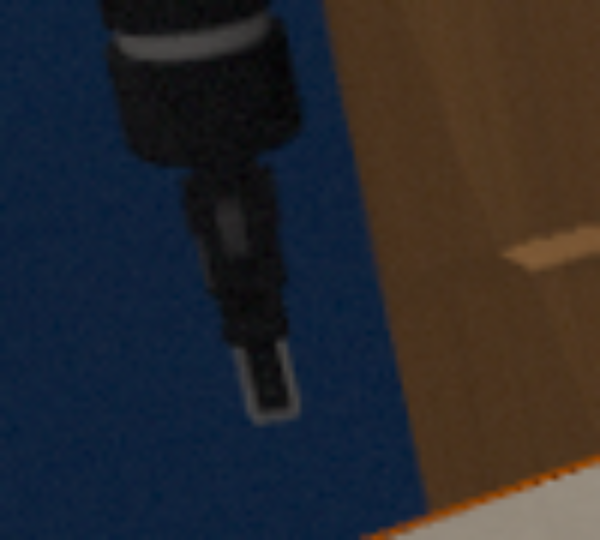

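View pics/tipt.png

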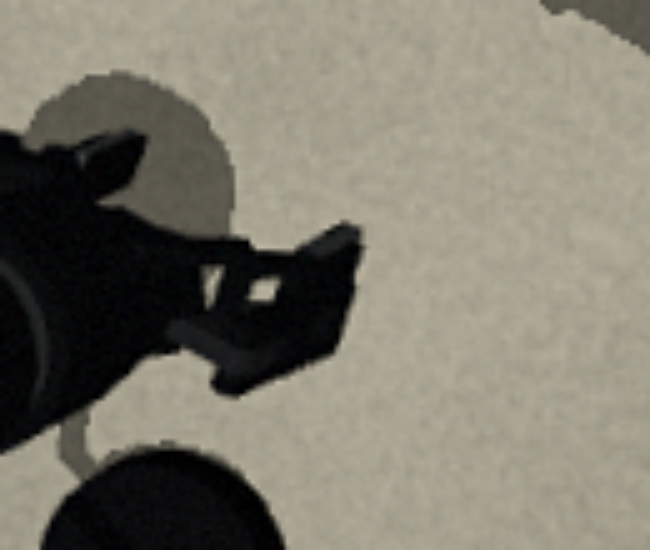

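Base plate, screws and stocked-kit dot agree on the magazine centre at (0.496, -0.225) with a yaw of -10.1°. The plate measures 128 x 100 mm against the given 130 x 100. The green kit is at (0.561, 0.181), yaw 2°. The side view disagrees by about 4 mm, which is calibration error; the grasps will show the real bias. The projected TCP matches the finger tips in both views. Next I'll work out the approach above the kit.

```bash
cat > go.py <<'E'
import sys
from h import *
def rel(x,y,z,yaw,s=None):
    s=s or manip.read_state(); R=Ro.from_euler("xyz",s["ee_rot"]).as_matrix()
    d=R.T@(np.array([x,y,z])-s["tool_pos"]); t=-(yaw-s["ee_rot"][2]); t=(t+np.pi)%(2*np.pi)-np.pi
    print("t=%.2f"%s["clock"],"pos",s["tool_pos"].round(4),"rot",s["ee_rot"].round(3),"F",s["force"].round(1),"open %.3f"%s["opening"],"q6 %.2f"%s["joint_pos"][5])
    print("shift",d.round(4),"turn",round(t,4),"rows>=",round(max(np.linalg.norm(d)/.0417,abs(t)/.125),1))
rel(*map(float,sys.argv[1:5]))
E
python3 go.py 0.5615 0.181 0.12 3.176
```

```text
t=0.10 pos [0.2016 0.5112 0.2306] rot [-3.14  -0.     2.766] F [-0.1 -0.2  0.7] open 0.996 q6 1.44
shift [-0.456  -0.1749  0.1108] turn -0.4102 rows>= 12.0
```

```bash
R='[0,[-0.456,-0.175,0.06],-0.41]'; python3 -m pendant '[[0,[-0.456,-0.175,0.06],-0.41],[0,[-0.456,-0.175,0.06],-0.41],[0,[-0.456,-0.175,0.06],-0.41],[0,[-0.456,-0.175,0.06],-0.41],[0,[-0.456,-0.175,0.06],-0.41]]' 60; python3 go.py 0.5615 0.181 0.12 3.176
```

```text
clock: 0.52
tool_pos: [0.3464, 0.3787, 0.2069]
ee_rot: [-3.141, -0.0, -3.104]
force: [0.5, 0.3, -0.6]
opening: 0.998
t=0.52 pos [0.3464 0.3787 0.2069] rot [-3.141 -0.    -3.104] F [ 0.5  0.3 -0.6] open 0.998 q6 0.65
shift [-0.2075 -0.2056  0.0868] turn 0.0033 rows>= 7.3
```

```bash
python3 -m pendant '[[0,[-0.2075,-0.2055,0.06],0],[0,[-0.2075,-0.2055,0.06],0],[0,[-0.2075,-0.2055,0.06],0],[0,[-0.2075,-0.2055,0.06],0],[0,[-0.2075,-0.2055,0.06],0]]'; python3 go.py 0.5615 0.181 0.12 3.176
```

```text
clock: 0.93
tool_pos: [0.4965, 0.2397, 0.1647]
ee_rot: [-3.142, -0.001, -3.108]
force: [0.7, 0.1, 0.1]
opening: 1.002
t=0.93 pos [0.4965 0.2397 0.1647] rot [-3.142e+00 -1.000e-03 -3.108e+00] F [0.7 0.1 0.1] open 1.002 q6 0.28
shift [-0.063  -0.0609  0.0447] turn -0.0004 rows>= 2.4
```

```bash
python3 -m pendant '[[0,[-0.063,-0.061,0.03],0],[0,[-0.063,-0.061,0.04],0],[0,[-0.063,-0.061,0.045],0],[0,[-0.063,-0.061,0.045],0]]'; python3 go.py 0.5615 0.181 0.009 3.176; python3 - <<'E'
from h import *
shoot("side","s1"); shoot("top","t1")
E
python3 - <<'E'
import cv2
a=cv2.imread('pics/side0.png')
a=cv2.imread('pics/s1.png'); b=cv2.imread('pics/t1.png')
cv2.imwrite('pics/c1.png',cv2.hconcat([cv2.resize(a[150:270,220:340],(400,400),interpolation=2),cv2.resize(b[160:280,170:290],(400,400),interpolation=2)]))
E
```

```text
clock: 1.27
tool_pos: [0.5609, 0.1798, 0.1171]
ee_rot: [-3.14, -0.004, -3.112]
force: [-0.7, 1.0, -0.4]
opening: 1.0
t=1.27 pos [0.5609 0.1798 0.1171] rot [-3.14  -0.004 -3.112] F [-0.7  1.  -0.4] open 1.000 q6 0.16
shift [-0.0011  0.0013  0.1081] turn -0.0047 rows>= 2.6
```

View pics/c1.png

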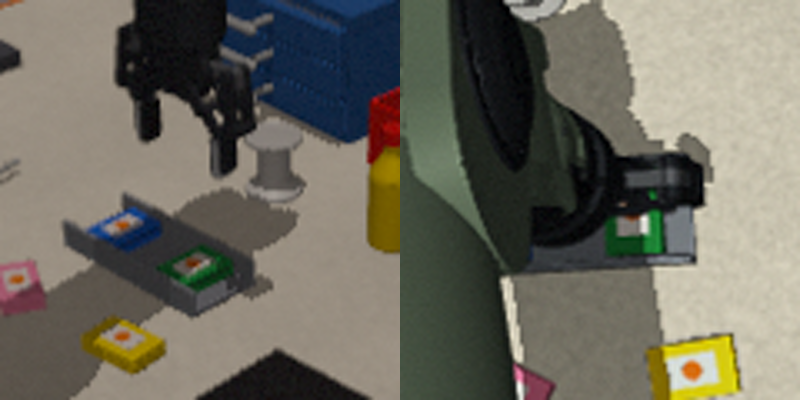

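In the side crop the fingers are open above the green kit at about (195,265), straddling its long sides. In the top crop the green kit shows beneath the gripper at (635,235). I'll descend in two stages.

```bash
python3 -m pendant '[[0,[0,0.001,0.03],0],[0,[0,0.001,0.06],0],[0,[0,0.001,0.085],0],[0,[0,0.001,0.085],0]]'; python3 go.py 0.5615 0.181 0.009 3.176; python3 - <<'E'
from h import *
p,d=shoot("side","s2")
cv2.imwrite('pics/c2.png',cv2.resize(p[170:270,220:340,::-1],(720,600),interpolation=2))
E
```

```text
clock: 1.7
tool_pos: [0.556, 0.1846, 0.0319]
ee_rot: [-3.141, -0.008, -3.105]
force: [-1.1, -0.1, 0.2]
opening: 0.996
t=1.70 pos [0.556  0.1846 0.0319] rot [-3.141 -0.008 -3.105] F [-1.1 -0.1  0.2] open 0.996 q6 0.16
shift [-0.0056 -0.0038  0.0228] turn 0.0023 rows>= 0.6
```

View pics/c2.png

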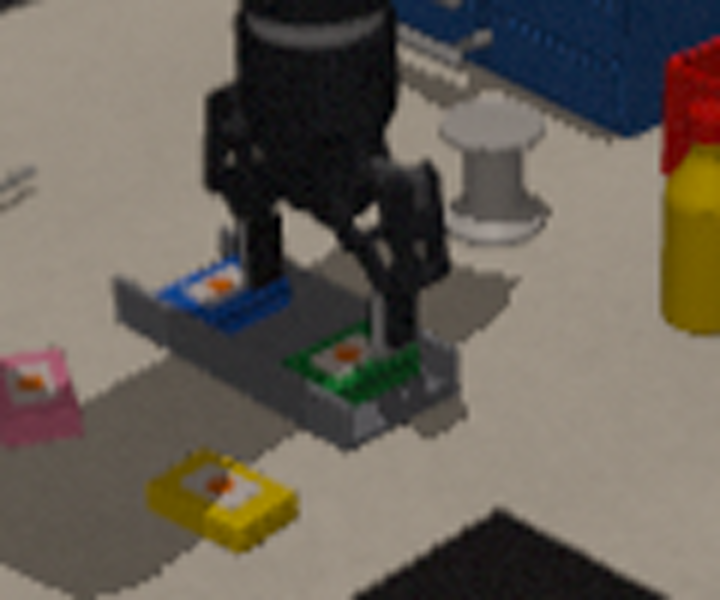

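```bash
python3 -m pendant '[[0,[0,0,0],0],[0,[0,0,0],0]]'; python3 go.py 0.5615 0.181 0.009 3.176;
```

```text
clock: 1.92
tool_pos: [0.5619, 0.1848, 0.0377]
ee_rot: [3.141, 0.003, -3.106]
force: [0.8, -0.4, 1.2]
opening: 1.001
t=1.92 pos [0.5619 0.1848 0.0377] rot [ 3.141e+00  3.000e-03 -3.106e+00] F [ 0.8 -0.4  1.2] open 1.001 q6 0.16
shift [ 0.0006 -0.0038  0.0287] turn 0.0011 rows>= 0.7
```

```bash
for i in 1 2 3; do python3 -m pendant '[[0,[0,0,0],0],[0,[0,0,0],0]]' >/dev/null; python3 go.py 0.5615 0.181 0.009 3.176; done
```

```text
t=2.08 pos [0.5618 0.1841 0.0372] rot [ 3.141e+00  3.000e-03 -3.107e+00] F [-0.   0.6  0.9] open 0.998 q6 0.16
shift [ 0.0005 -0.0031  0.0282] turn 0.0001 rows>= 0.7
t=2.25 pos [0.5611 0.1837 0.0361] rot [ 3.141e+00  1.000e-03 -3.107e+00] F [-0.3 -1.4  0. ] open 1.000 q6 0.16
shift [-0.0003 -0.0027  0.0271] turn -0.0003 rows>= 0.7
t=2.42 pos [0.5607 0.1836 0.0355] rot [ 3.142  0.    -3.108] F [ 0.1 -0.6 -1.3] open 0.999 q6 0.16
shift [-0.0007 -0.0026  0.0265] turn -0.0004 rows>= 0.6
```

```bash
python3 -m pendant '[[0,[0,-0.002,0.009],0],[0,[-0.001,-0.0025,0.018],0],[0,[-0.001,-0.0025,0.025],0],[0,[-0.001,-0.0025,0.025],0],[0,[-0.001,-0.0025,0.025],0]]';python3 -m pendant '[[0,[0,0,0],0],[0,[0,0,0],0],[0,[0,0,0],0],[0,[0,0,0],0]]' >/dev/null;  python3 go.py 0.5615 0.181 0.009 3.176
```

```text
clock: 2.83
tool_pos: [0.5608, 0.181, 0.0092]
ee_rot: [-3.141, -0.002, -3.108]
force: [0.9, 1.2, -0.7]
opening: 0.997
t=3.17 pos [0.562  0.1813 0.0108] rot [ 3.142e+00  1.000e-03 -3.107e+00] F [ 0.7 -0.3  0.8] open 1.004 q6 0.15
shift [ 0.0005 -0.0003  0.0018] turn -0.0002 rows>= 0.0
```

```bash
for i in 1 2; do python3 -m pendant '[[0.3,[0,0,0.002],0],[1,[0,0,0.002],0],[1,[0,0,0.002],0],[1,[0,0,0.002],0]]' 40; done;  python3 go.py 0.5615 0.181 0.009 3.176;python3 - <<'E'
from h import *
p,d=shoot("side","s3")
cv2.imwrite('pics/c3.png',cv2.resize(p[170:270,220:340,::-1],(720,600),interpolation=2))
E
```

```text
clock: 3.5
tool_pos: [0.5617, 0.1812, 0.0085]
ee_rot: [-3.142, -0.0, -3.107]
force: [-4.1, 0.7, 38.2]
opening: 0.46
clock: 3.83
tool_pos: [0.5618, 0.1812, 0.0065]
ee_rot: [3.142, 0.0, -3.107]
force: [-0.4, 0.4, 0.9]
opening: 0.453
t=3.83 pos [0.5618 0.1812 0.0065] rot [ 3.142  0.    -3.107] F [-0.4  0.4  0.9] open 0.453 q6 0.15
shift [ 0.0003 -0.0002 -0.0025] turn -0.0002 rows>= 0.1
```

View pics/c3.png

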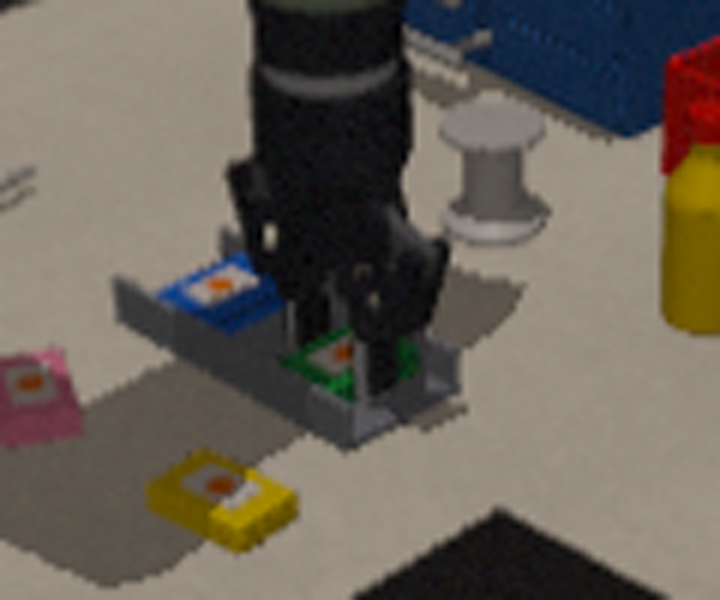

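The kit is gripped by its long sides and the opening is 0.453, about 38.5 mm for a 40 mm kit. There was a brief 38 N vertical transient while closing, so next time I'll close a few millimetres higher. Now lifting.

```bash
python3 -m pendant '[[1,[0,0,-0.015],0],[1,[0,0,-0.035],0],[1,[0,0,-0.06],0],[1,[0,0,-0.08],0],[1,[0,0,-0.08],0]]' 50;  python3 go.py 0.478 -0.005 0.08 2.966;python3 - <<'E'
from h import *
p,d=shoot("side","s4")
cv2.imwrite('pics/c4.png',cv2.resize(p[150:270,220:340,::-1],(600,600),interpolation=2))
E
```

```text
clock: 4.3
tool_pos: [0.5644, 0.1818, 0.0904]
ee_rot: [3.141, 0.006, -3.107]
force: [0.5, 0.6, -0.3]
opening: 0.453
t=4.30 pos [0.5644 0.1818 0.0904] rot [ 3.141  0.006 -3.107] F [ 0.5  0.6 -0.3] open 0.453 q6 0.15
shift [ 0.0928 -0.1837  0.0096] turn 0.2099 rows>= 4.9
```

View pics/c4.png

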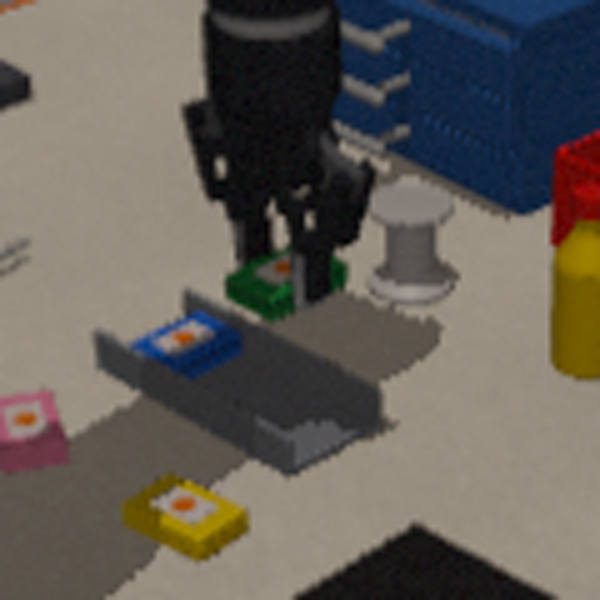

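The green kit at (285,280) hangs level between the fingers and is clear of the cradle; the blue kit is still in place. Next, over to the mat.

```bash
python3 -m pendant '[[1,[0.018,-0.036,0],0.05],[1,[0.036,-0.072,0],0.1],[1,[0.054,-0.108,0.003],0.15],[1,[0.072,-0.145,0.006],0.21],[1,[0.093,-0.184,0.01],0.21]]' ; python3 -m pendant '[[1,[0,0,0],0],[1,[0,0,0],0],[1,[0,0,0],0],[1,[0,0,0],0]]' ; python3 go.py 0.478 -0.005 0.08 2.966
```

```text
clock: 4.77
tool_pos: [0.4746, -0.0045, 0.0755]
ee_rot: [-3.141, -0.001, 2.965]
force: [0.1, -0.9, -0.4]
opening: 0.456
clock: 5.1
tool_pos: [0.4766, -0.0026, 0.0763]
ee_rot: [3.141, -0.0, 2.967]
force: [0.6, 1.1, -0.4]
opening: 0.455
t=5.10 pos [ 0.4766 -0.0026  0.0763] rot [ 3.141 -0.     2.967] F [ 0.6  1.1 -0.4] open 0.455 q6 0.01
shift [-0.0018 -0.0022 -0.0037] turn 0.0011 rows>= 0.1
```

```bash
python3 -m pendant '[[1,[0,0,0.025],0],[1,[0,0,0.05],0],[1,[0,0,0.065],0],[1,[0,0,0.068],0],[1,[0,0,0.068],0]]' ; python3 -m pendant '[[1,[0,0,0],0],[1,[0,0,0],0],[1,[0,0,0],0],[1,[0,0,0],0]]' ; python3 go.py 0.478 -0.005 0.0035 2.966
```

```text
clock: 5.52
tool_pos: [0.4757, -0.0021, 0.0076]
ee_rot: [3.142, -0.002, 2.968]
force: [-0.4, 0.3, -0.3]
opening: 0.454
clock: 5.85
tool_pos: [0.4772, -0.0034, 0.0095]
ee_rot: [3.142, 0.002, 2.966]
force: [-0.3, 0.6, -0.6]
opening: 0.453
t=5.85 pos [ 0.4772 -0.0034  0.0095] rot [3.142e+00 2.000e-03 2.966e+00] F [-0.3  0.6 -0.6] open 0.453 q6 0.01
shift [-0.0011 -0.0014  0.006 ] turn 0.0 rows>= 0.2
```

```bash
python3 -m pendant '[[1,[0,0,0.002],0],[1,[0,0,0.004],0],[1,[0,0,0.005],0],[1,[0,0,0.005],0],[1,[0,0,0.005],0]]' ; python3 go.py 0.478 -0.005 0.0035 2.966;  python3 -m pendant '[[1,[0,0,0.001],0],[1,[0,0,0.001],0],[1,[0,0,0.001],0],[1,[0,0,0.001],0]]' ; python3 go.py 0.478 -0.005 0.0035 2.966
```

```text
clock: 6.27
tool_pos: [0.4762, -0.0034, 0.0035]
ee_rot: [-3.142, -0.0, 2.966]
force: [0.1, -0.0, 0.4]
opening: 0.454
t=6.27 pos [ 0.4762 -0.0034  0.0035] rot [-3.142 -0.     2.966] F [ 0.1 -0.   0.4] open 0.454 q6 0.01
shift [-0.0021 -0.0013  0.    ] turn -0.0004 rows>= 0.1
clock: 6.6
tool_pos: [0.4763, -0.0034, 0.0035]
ee_rot: [-3.141, 0.0, 2.966]
force: [-2.9, 0.4, 10.1]
opening: 0.452
t=6.60 pos [ 0.4763 -0.0034  0.0035] rot [-3.141  0.     2.966] F [-2.9  0.4 10.1] open 0.452 q6 0.01
shift [-0.002  -0.0013 -0.    ] turn -0.0002 rows>= 0.1
```

There is contact with the mat at 10 N, at the expected height. Opening the fingers and rising.

```bash
python3 -m pendant '[[0.4,[0,0,0],0],[0,[0,0,0],0],[0,[0,0,0],0],[0,[0,0,0],0],[0,[0,0,0],0]]' ;  python3 -m pendant '[[0,[0,0,-0.02],0],[0,[0,0,-0.045],0],[0,[0,0,-0.07],0],[0,[0,0,-0.07],0],[0,[0,0,-0.07],0.1]]' ; python3 go.py 0.4765 -0.0034 0.074 1.395; python3 - <<'E'
from h import *
np.set_printoptions(precision=4,suppress=True)
p,d=shoot("side","s5"); q,_=shoot("top","t5")
cv2.imwrite('pics/c5.png',cv2.hconcat([cv2.resize(p[200:320,230:350,::-1],(400,400),interpolation=2),cv2.resize(q[190:310,260:380,::-1],(400,400),interpolation=2)]))
E
```

```text
clock: 7.02
tool_pos: [0.4763, -0.0034, 0.0025]
ee_rot: [-3.142, -0.0, 2.966]
force: [-0.2, 0.1, -0.2]
opening: 0.994
clock: 7.43
tool_pos: [0.4778, -0.0036, 0.0741]
ee_rot: [3.141, 0.004, 2.864]
force: [-1.4, -0.8, -1.2]
opening: 1.0
t=7.43 pos [ 0.4778 -0.0036  0.0741] rot [3.141 0.004 2.864] F [-1.4 -0.8 -1.2] open 1.000 q6 0.12
shift [ 0.0013 -0.0002  0.0001] turn 1.4692 rows>= 11.8
```

View pics/c5.png

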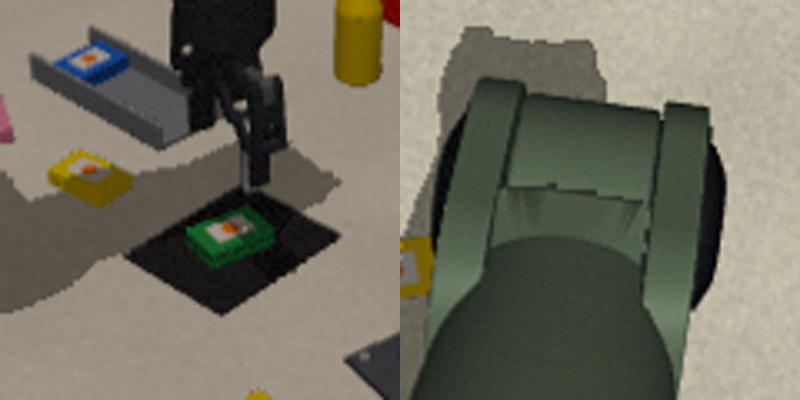

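The side crop shows the green kit released and lying flat near the middle of the mat at (230,235). In the top view it is hidden under the arm. Now I'll turn the gripper a quarter turn above it.

```bash
python3 -m pendant '[[0,[0,0,0],0.12],[0,[0,0,0],0.24],[0,[0,0,0],0.36],[0,[0,0,0],0.48],[0,[0,0,0],0.6]]' ;  python3 -m pendant '[[0,[0,0,0],0.12],[0,[0,0,0],0.24],[0,[0,0,0],0.36],[0,[0,0,0],0.48],[0,[0,0,0],0.6]]' ; python3 -m pendant '[[0,[0,0,0],0.12],[0,[0,0,0],0.24],[0,[0,0,0],0.268],[0,[0,0,0],0.268],[0,[0,0,0],0.268]]' ;python3 go.py 0.4765 -0.0034 0.03 1.395; python3 - <<'E'
from h import *
np.set_printoptions(precision=4,suppress=True)
p,d=shoot("side","s6"); q,_=shoot("top","t6")
cv2.imwrite('pics/c6.png',cv2.hconcat([cv2.resize(p[200:320,230:350,::-1],(400,400),interpolation=2),cv2.resize(q[190:310,260:380,::-1],(400,400),interpolation=2)]))
m=hsvmask(p,(3,150,80),(17,255,255)); m[:250]=0;m[285:]=0;m[:,:280]=0;m[:,320:]=0
v,u=np.nonzero(m);print(len(u),u.mean(),v.mean(),onplane("side",[[u.mean(),v.mean()]],.019)-[[.0045,.0027,0]])
g=hsvmask(p,(45,100,20),(85,255,255)); g[:235]=0; g[300:]=0; g[:,:270]=0;g[:,330:]=0
E
```

```text
clock: 7.95
tool_pos: [0.4758, -0.0033, 0.0719]
ee_rot: [-3.141, -0.001, 2.262]
force: [-0.4, 0.7, -0.2]
opening: 0.998
clock: 8.37
tool_pos: [0.4757, -0.0033, 0.0719]
ee_rot: [-3.14, -0.0, 1.662]
force: [0.7, -0.1, 0.3]
opening: 0.997
clock: 8.78
tool_pos: [0.4759, -0.0033, 0.0721]
ee_rot: [-3.14, 0.0, 1.4]
force: [-0.4, 0.7, -0.0]
opening: 0.996
t=8.78 pos [ 0.4759 -0.0033  0.0721] rot [-3.14  0.    1.4 ] F [-0.4  0.7 -0. ] open 0.996 q6 1.58
shift [0.     0.0007 0.0421] turn 0.0052 rows>= 1.0
10 298.9 267.9 [[ 0.4761 -0.004   0.019 ]]
```

View pics/c6.png

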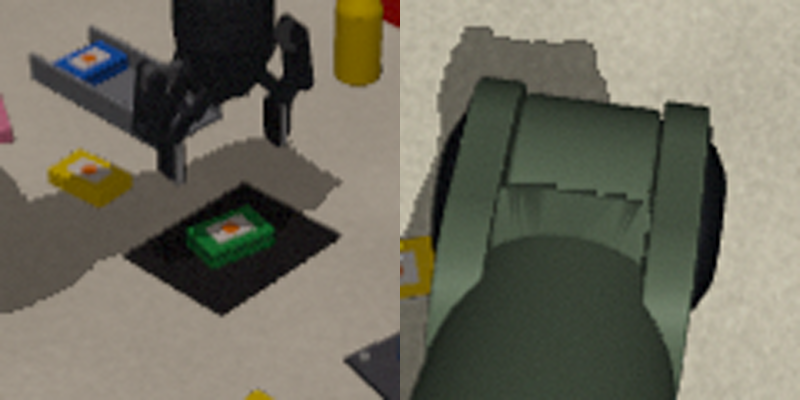

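The fingers now straddle the short ends of the kit, and the side view's dot puts the kit at (0.476, -0.004), matching the TCP. Descending.

```bash
python3 -m pendant '[[0,[0,0,0.02],0],[0,[0,0.0005,0.04],0.005],[0,[0,0.0005,0.055],0.005],[0,[0,0.0005,0.06],0.005],[0,[0,0.0005,0.06],0.005]]' ; python3 -m pendant '[[0,[0,0,0],0],[0,[0,0,0],0],[0,[0,0,0],0],[0,[0,0,0],0]]' ;python3 go.py 0.4763 -0.0034 0.0045 1.395
```

```text
clock: 9.3
tool_pos: [0.4756, -0.0033, 0.0115]
ee_rot: [-3.139, 0.0, 1.394]
force: [-0.1, 0.2, 0.4]
opening: 1.0
clock: 9.63
tool_pos: [0.4776, -0.0036, 0.0135]
ee_rot: [3.14, -0.0, 1.393]
force: [-0.4, 0.0, 0.2]
opening: 0.999
t=9.63 pos [ 0.4776 -0.0036  0.0135] rot [ 3.14  -0.     1.393] F [-0.4  0.   0.2] open 0.999 q6 1.59
shift [-0.0001 -0.0013  0.009 ] turn -0.002 rows>= 0.2
```

```bash
python3 -m pendant '[[0,[0,-0.0005,0.003],0],[0,[0,-0.001,0.006],0],[0,[0,-0.001,0.008],0],[0,[0,-0.001,0.008],0],[0,[0,-0.001,0.008],0]]' ; python3 -m pendant '[[0.1,[0,0,0],0],[0.2,[0,0,0],0],[0.3,[0,0,0],0],[0.35,[0,0,0],0],[0.4,[0,0,0],0]]' 60;python3 go.py 0.4763 -0.0034 0.0045 1.395
```

```text
clock: 10.05
tool_pos: [0.4755, -0.0032, 0.0044]
ee_rot: [-3.141, 0.0, 1.393]
force: [-0.6, 0.3, -0.1]
opening: 0.996
clock: 10.47
tool_pos: [0.476, -0.0033, 0.0053]
ee_rot: [3.141, 0.0, 1.393]
force: [-1.3, 0.6, 6.6]
opening: 0.684
t=10.47 pos [ 0.476  -0.0033  0.0053] rot [3.141 0.    1.393] F [-1.3  0.6  6.6] open 0.684 q6 1.59
shift [-0.0001  0.0003  0.0008] turn -0.0021 rows>= 0.0
```

```bash
python3 -m pendant '[[1,[0,0,0],0],[1,[0,0,0],0],[1,[0,0,0],0],[1,[0,0,0],0]]' 70;python3 go.py 0.4763 -0.0034 0.0045 1.395; python3 -m pendant '[[1,[0,0,-0.02],0],[1,[0,0,-0.05],0],[1,[0,0,-0.08],0],[1,[0,0,-0.11],0],[1,[0,0,-0.14],0]]'; python3 -m pendant '[[1,[0,0,0],0],[1,[0,0,0],0],[1,[0,0,0],0],[1,[0,0,0],0]]'; python3 go.py 0.4965 -0.224 0.145 1.395; python3 - <<'E'
from h import *
p,d=shoot("side","s7")
cv2.imwrite('pics/c7.png',cv2.resize(p[180:300,240:360,::-1],(600,600),interpolation=2))
E
```

```text
clock: 10.8
tool_pos: [0.4761, -0.0033, 0.0054]
ee_rot: [3.141, 0.0, 1.393]
force: [-2.0, 0.0, 7.6]
opening: 0.675
t=10.80 pos [ 0.4761 -0.0033  0.0054] rot [3.141 0.    1.393] F [-2.   0.   7.6] open 0.675 q6 1.59
shift [-0.      0.0003  0.0009] turn -0.0022 rows>= 0.0
clock: 11.22
tool_pos: [0.4754, -0.0032, 0.1461]
ee_rot: [-3.141, 0.0, 1.393]
force: [0.8, 0.3, -1.0]
opening: 0.679
clock: 11.55
tool_pos: [0.4746, -0.0031, 0.1433]
ee_rot: [-3.139, 0.0, 1.393]
force: [0.3, -0.4, -0.6]
opening: 0.68
t=11.55 pos [ 0.4746 -0.0031  0.1433] rot [-3.139  0.     1.393] F [ 0.3 -0.4 -0.6] open 0.680 q6 1.59
shift [-0.2135  0.0606 -0.0018] turn -0.0022 rows>= 5.3
```

View pics/c7.png

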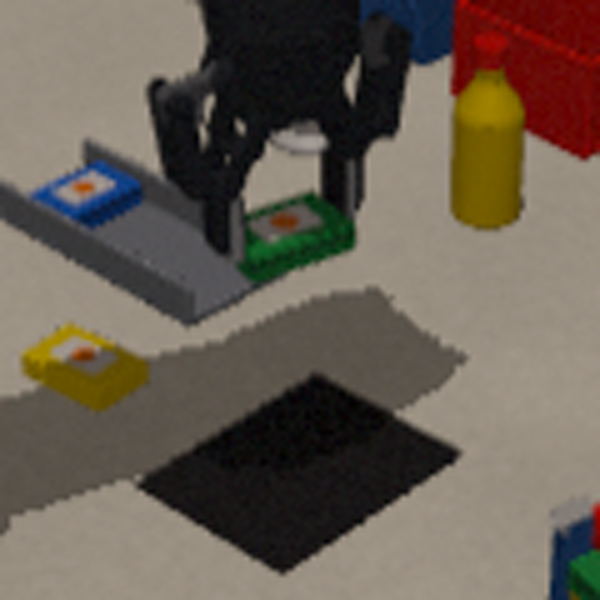

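The kit is held level by its short ends, opening 0.68 (58 mm), with its underside about 2.4 mm below the TCP. Next, over to the magazine.

```bash
python3 -m pendant '[[1,[-0.03,0.0085,0],0],[1,[-0.07,0.02,0],0],[1,[-0.11,0.031,0],0],[1,[-0.145,0.041,0],0],[1,[-0.175,0.05,0],0]]'; python3 -m pendant '[[1,[-0.02,0.006,0],0],[1,[-0.034,0.01,0],0],[1,[-0.0385,0.0106,0],-0.002],[1,[-0.0385,0.0106,0],-0.002],[1,[-0.0385,0.0106,0],-0.002]]'; python3 -m pendant '[[1,[0,0,0],0],[1,[0,0,0],0],[1,[0,0,0],0],[1,[0,0,0],0]]'; python3 go.py 0.4965 -0.224 0.115 1.395; python3 - <<'E'
from h import *
p,d=shoot("side","s8"); q,_=shoot("top","t8")
cv2.imwrite('pics/c8.png',cv2.hconcat([cv2.resize(p[210:350,300:440,::-1],(400,400),interpolation=2),cv2.resize(q[190:310,350:470,::-1],(400,400),interpolation=2)]))
for (c,s,l) in comps(hsvmask(p,(3,140,80),(17,255,255)),3):
    if 300<c[0]<440 and 235<c[1]<340: print(c,s)
E
```

```text
clock: 12.02
tool_pos: [0.4933, -0.1864, 0.1433]
ee_rot: [-3.14, -0.0, 1.392]
force: [1.0, -0.7, 0.0]
opening: 0.681
clock: 12.43
tool_pos: [0.497, -0.2229, 0.144]
ee_rot: [-3.14, -0.001, 1.395]
force: [-0.6, 0.4, -0.8]
opening: 0.676
clock: 12.77
tool_pos: [0.4978, -0.2233, 0.1448]
ee_rot: [3.141, -0.0, 1.396]
force: [0.6, -0.1, -0.7]
opening: 0.679
t=12.77 pos [ 0.4978 -0.2233  0.1448] rot [ 3.141 -0.     1.396] F [ 0.6 -0.1 -0.7] open 0.679 q6 1.19
shift [-0.0009 -0.0011  0.0298] turn 0.001 rows>= 0.7
[373.2  242.33] [368 236  11  14 100]
[424.4 242.4] [424 241   2   4   5]
[431.66666667 241.        ] [431 240   2   3   3]
[387.5 244. ] [387 242   2   5   6]
[428.         242.33333333] [427 242   3   2   3]
[432.66666667 248.33333333] [432 248   2   2   3]
[369.5   256.125] [367 255   6   3  16]
[367.25 291.  ] [366 290   4   3   8]
[376.85714286 291.        ] [376 290   3   4   7]
[310.72222222 325.55555556] [308 324   6   4  18]
```

View pics/c8.png

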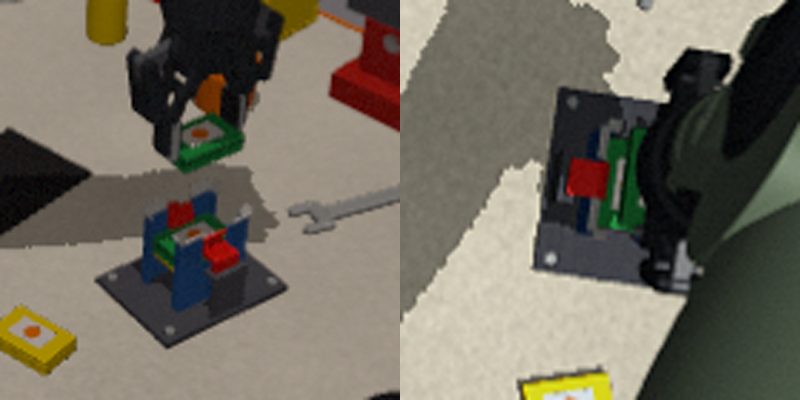

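The side crop shows the kit held level above the well, its dot at pixel (369.5,256) and the stocked kit's dot at (367.2,291). I'll compare the two through the side view.

```bash
python3 - <<'E'
from h import *
a=onplane("side",[[369.5,256.1]],.1584)[0];b=onplane("side",[[367.2,291.15]],.056)[0];print(a,b,a-b)
E
python3 -m pendant '[[1,[0,-0.0005,0.015],0],[1,[-0.0005,-0.001,0.03],0],[1,[-0.0005,-0.001,0.038],0],[1,[-0.0005,-0.001,0.04],0],[1,[-0.0005,-0.001,0.04],0]]';  python3 -m pendant '[[1,[0,0,0],0],[1,[0,0,0],0],[1,[0,0,0],0],[1,[0,0,0],0]]'; python3 go.py 0.4965 -0.224 0.075 1.395; python3 - <<'E'
from h import *
p,d=shoot("side","s9"); q,_=shoot("top","t9")
cv2.imwrite('pics/c9.png',cv2.hconcat([cv2.resize(p[230:350,310:430,::-1],(400,400),interpolation=2),cv2.resize(q[190:310,350:470,::-1],(400,400),interpolation=2)]))
for (c,s,l) in comps(hsvmask(p,(3,140,80),(17,255,255)),3):
    if 300<c[0]<440 and 255<c[1]<340: print(c,s,onplane("side",[c],manip.read_state()["tool_pos"][2]+.0136))
E
```

```text
[ 0.49959731 -0.22008119  0.1584    ] [ 0.50053193 -0.22043221  0.056     ] [-0.00093462  0.00035102  0.1024    ]
clock: 13.28
tool_pos: [0.4962, -0.2241, 0.1041]
ee_rot: [-3.14, -0.001, 1.395]
force: [0.2, 0.0, 0.4]
opening: 0.674
clock: 13.62
tool_pos: [0.497, -0.2247, 0.1053]
ee_rot: [3.141, 0.0, 1.395]
force: [-0.0, 0.1, -1.0]
opening: 0.675
t=13.62 pos [ 0.497  -0.2247  0.1053] rot [3.141 0.    1.395] F [-0.   0.1 -1. ] open 0.675 q6 1.19
shift [ 0.0006 -0.0006  0.0303] turn -0.0002 rows>= 0.7
[368.88235294 270.70588235] [366 269   6   4  17] [[ 0.49869934 -0.22221987  0.11862659]]
[363.5  284.75] [362 284   4   2   4] [[ 0.4501957  -0.24839153  0.11862659]]
[367.25 291.  ] [366 290   4   3   8] [[ 0.43943633 -0.26886351  0.11862659]]
[376.5        291.16666667] [375 290   3   4   6] [[ 0.4536304  -0.28343193  0.11862659]]
[310.72222222 325.55555556] [308 324   6   4  18] [[ 0.27318566 -0.26270464  0.11862659]]
```

View pics/c9.png

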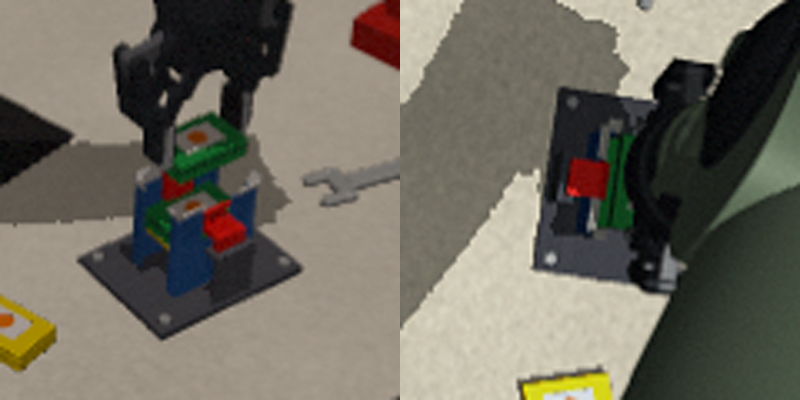

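The side view puts the kit within about 2 mm of the well axis, well inside the 6 mm flare. I'll lower it into the lead-in and watch the lateral force.

```bash
python3 go.py 0.4973 -0.2239 0.076 1.395; python3 -m pendant '[[1,[-0.0005,0.0005,0.008],0],[1,[-0.0005,0.0005,0.016],0],[1,[-0.0005,0.0005,0.023],0],[1,[-0.0005,0.0005,0.028],0],[1,[-0.0005,0.0005,0.028],0]]';  python3 -m pendant '[[1,[0,0,0],0],[1,[0,0,0],0],[1,[0,0,0],0],[1,[0,0,0],0]]'; python3 go.py 0.4973 -0.2239 0.070 1.395
```

```text
t=13.72 pos [ 0.4968 -0.2246  0.105 ] rot [3.141 0.    1.395] F [ 0.1 -0.4 -0.4] open 0.674 q6 1.19
shift [0.0007 0.0004 0.029 ] turn -0.0002 rows>= 0.7
clock: 14.13
tool_pos: [0.4971, -0.2248, 0.0753]
ee_rot: [-3.141, -0.001, 1.395]
force: [2.2, 0.2, -2.1]
opening: 0.675
clock: 14.47
tool_pos: [0.497, -0.225, 0.0768]
ee_rot: [3.142, 0.0, 1.395]
force: [0.4, -0.3, -1.6]
opening: 0.674
t=14.47 pos [ 0.497  -0.225   0.0768] rot [3.142 0.    1.395] F [ 0.4 -0.3 -1.6] open 0.674 q6 1.19
shift [0.0011 0.0001 0.0068] turn -0.0002 rows>= 0.2
```

```bash
python3 -m pendant '[[1,[0.0005,0,0.002],0],[1,[0.001,0,0.004],0],[1,[0.001,0,0.007],0],[1,[0.001,0,0.007],0],[1,[0.001,0,0.007],0]]';  python3 -m pendant '[[1,[0,0,0],0],[1,[0,0,0],0],[1,[0,0,0],0],[1,[0,0,0],0]]'; python3 go.py 0.4973 -0.2239 0.062 1.395;python3 - <<'E'
from h import *
p,d=shoot("side","s10"); q,_=shoot("top","t10")
cv2.imwrite('pics/c10.png',cv2.hconcat([cv2.resize(p[250:340,320:410,::-1],(400,400),interpolation=2),cv2.resize(q[190:310,350:470,::-1],(400,400),interpolation=2)]))
E
```

```text
clock: 14.88
tool_pos: [0.4972, -0.2244, 0.0696]
ee_rot: [3.141, 0.001, 1.395]
force: [0.3, -1.9, -0.6]
opening: 0.679
clock: 15.22
tool_pos: [0.4973, -0.2243, 0.0697]
ee_rot: [3.141, 0.0, 1.395]
force: [1.9, -2.0, -0.3]
opening: 0.677
t=15.22 pos [ 0.4973 -0.2243  0.0697] rot [3.141 0.    1.395] F [ 1.9 -2.  -0.3] open 0.677 q6 1.19
shift [ 0.0004 -0.      0.0077] turn -0.0003 rows>= 0.2
```

View pics/c10.png

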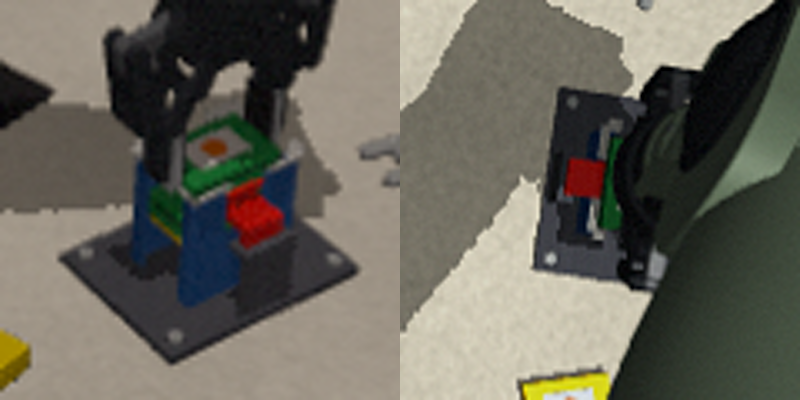

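The kit sits in the mouth with the fingers inside the end slots, and the lateral force is only about 2 N. Pressing down in stages.

```bash
python3 -m pendant '[[1,[-0.0004,0,0.002],0],[1,[-0.0004,0,0.004],0],[1,[-0.0004,0,0.006],0],[1,[-0.0004,0,0.008],0],[1,[-0.0004,0,0.009],0]]';   python3 go.py 0.4971 -0.2246 0.0384 1.395; python3 -m pendant '[[1,[0,0,0.002],0],[1,[0,0,0.004],0],[1,[0,0,0.006],0],[1,[0,0,0.008],0],[1,[0,0,0.009],0]]';   python3 go.py 0.4971 -0.2246 0.0384 1.395
```

```text
clock: 15.73
tool_pos: [0.4974, -0.2237, 0.0604]
ee_rot: [3.141, -0.002, 1.395]
force: [2.0, 1.7, 2.5]
opening: 0.676
t=15.73 pos [ 0.4974 -0.2237  0.0604] rot [ 3.141e+00 -2.000e-03  1.395e+00] F [2.  1.7 2.5] open 0.676 q6 1.19
shift [-0.001  -0.0001  0.022 ] turn 0.0002 rows>= 0.5
clock: 16.15
tool_pos: [0.4973, -0.2239, 0.0517]
ee_rot: [3.141, -0.001, 1.395]
force: [1.4, 2.1, 7.4]
opening: 0.682
t=16.15 pos [ 0.4973 -0.2239  0.0517] rot [ 3.141e+00 -1.000e-03  1.395e+00] F [1.4 2.1 7.4] open 0.682 q6 1.19
shift [-0.0008 -0.0001  0.0133] turn 0.0002 rows>= 0.3
```

```bash
python3 -m pendant '[[1,[0,0,0.002],0],[1,[0,0,0.004],0],[1,[0,0,0.006],0],[1,[0,0,0.008],0],[1,[0,0,0.009],0]]';   python3 go.py 0.4971 -0.2246 0.0384 1.395; python3 -m pendant '[[1,[0,0,0.002],0],[1,[0,0,0.004],0],[1,[0,0,0.0045],0],[1,[0,0,0.0045],0],[1,[0,0,0.0045],0]]';   python3 go.py 0.4971 -0.2246 0.0384 1.395;python3 - <<'E'
from h import *
p,d=shoot("side","s11"); q,_=shoot("top","t11")
cv2.imwrite('pics/c11.png',cv2.hconcat([cv2.resize(p[250:340,320:410,::-1],(400,400),interpolation=2),cv2.resize(q[190:310,350:470,::-1],(400,400),interpolation=2)]))
E
```

```text
clock: 16.57
tool_pos: [0.4974, -0.2239, 0.0429]
ee_rot: [3.141, -0.001, 1.395]
force: [0.6, 3.2, 8.2]
opening: 0.675
t=16.57 pos [ 0.4974 -0.2239  0.0429] rot [ 3.141e+00 -1.000e-03  1.395e+00] F [0.6 3.2 8.2] open 0.675 q6 1.19
shift [-0.0007 -0.0001  0.0045] turn 0.0003 rows>= 0.1
clock: 16.98
tool_pos: [0.4973, -0.2238, 0.0385]
ee_rot: [3.141, -0.001, 1.395]
force: [0.6, 2.9, 7.1]
opening: 0.678
t=16.98 pos [ 0.4973 -0.2238  0.0385] rot [ 3.141e+00 -1.000e-03  1.395e+00] F [0.6 2.9 7.1] open 0.678 q6 1.19
shift [-0.0008 -0.0001  0.0001] turn 0.0003 rows>= 0.0
```

View pics/c11.png

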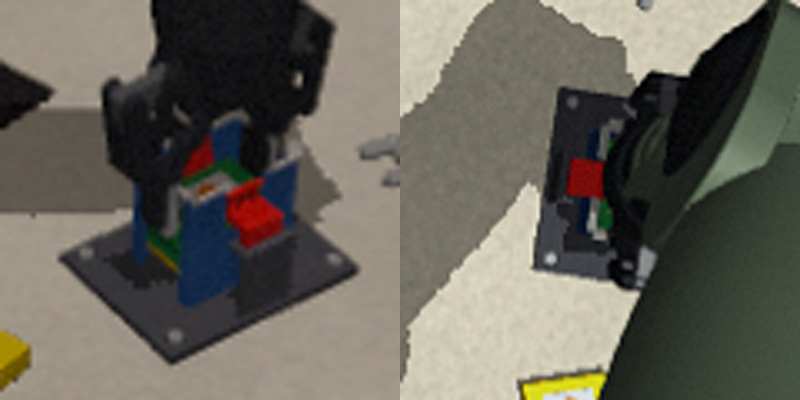

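```bash
python3 - <<'E'
from h import *
for cam,names,boxes in (("top",("top0","t9","t10","t11"),[(395,418,232,255)]),("side",("side0","s9","s10","s11"),[(355,370,275,292),(368,386,288,308)])):
  for nme in names:
    p,d=load(nme)
    for x0,x1,y0,y1 in boxes:
        m=hsvmask(p,(0,150,60),(4,255,255))|hsvmask(p,(176,150,60),(179,255,255)); m=m[y0:y1,x0:x1]; v,u=np.nonzero(m); print(nme,len(u),(u.mean()+x0).round(2),(v.mean()+y0).round(2),"u range",u.min()+x0,u.max()+x0,v.min()+y0,v.max()+y0)
E
```

```text
top0 128 405.77 242.99 u range 400 412 237 248
t9 127 405.8 243.2 u range 400 412 237 249
t10 121 404.87 242.97 u range 399 411 237 248
t11 113 405.22 243.12 u range 400 410 237 248
side0 64 362.44 284.52 u range 359 367 281 289
side0 120 376.47 298.23 u range 371 383 291 305
s9 37 361.89 285.95 u range 359 367 282 289
s9 121 376.36 297.92 u range 371 383 290 305<stdin>:6: RuntimeWarning: Mean of empty slice.
  ret = ret.dtype.type(ret / rcount)
Traceback (most recent call last):
ValueError: zero-size array to reduction operation minimum which has no identity
```

```bash
python3 -m pendant '[[1,[0,0,0.001],0],[1,[0,0,0.001],0],[1,[0,0,0.001],0]]';  python3 - <<'E'
from h import *
shoot("side","s12")
for nme in ("side0","s9","s10","s11","s12"):
    p,d=load(nme); x0,x1,y0,y1=(366,388,286,310)
    m=hsvmask(p,(0,150,60),(4,255,255))|hsvmask(p,(176,150,60),(179,255,255)); m=m[y0:y1,x0:x1]; v,u=np.nonzero(m); print(nme,len(u),(u.mean()+x0).round(2),(v.mean()+y0).round(2),"range",u.min()+x0,u.max()+x0,v.min()+y0,v.max()+y0)
a=[cv2.resize(load(n)[0][270:320,345:395,::-1],(260,260),interpolation=2) for n in("side0","s10","s12")]
cv2.imwrite("pics/c12.png",cv2.hconcat(a))
E
```

```text
clock: 17.33
tool_pos: [0.4974, -0.2239, 0.0376]
ee_rot: [3.141, -0.001, 1.395]
force: [0.6, 3.2, 9.0]
opening: 0.678
side0 122 376.3 298.03 range 366 383 286 305
s9 123 376.2 297.72 range 366 383 286 305
s10 122 376.38 297.95 range 371 383 290 305
s11 125 376.27 297.78 range 366 383 286 305
s12 127 376.21 297.62 range 366 383 286 305
```

View pics/c12.png

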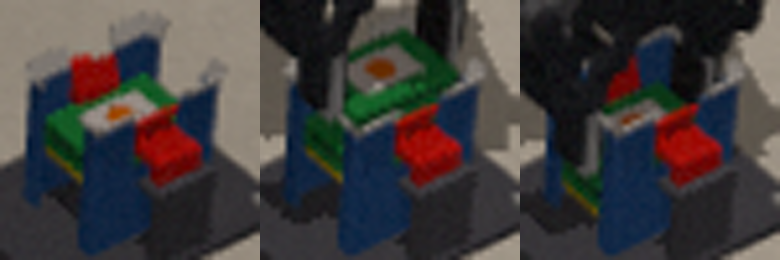

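In all three crops the red catch on the right looks the same. In the last one the kit top sits lower than the catch tops, so both catches appear sprung in. Releasing.

```bash
python3 -m pendant '[[0.25,[0,0,0],0],[0.1,[0,0,0],0],[0,[0,0,0],0],[0,[0,0,0],0],[0,[0,0,0],0]]'; python3 -m pendant '[[0,[0,0,0],0],[0,[0,0,0],0]]'; python3 -m pendant '[[0,[0,0,-0.02],0],[0,[0,0,-0.05],0],[0,[0,0,-0.08],0],[0,[0,0,-0.11],0],[0,[0,0,-0.14],0]]'; python3 -m pendant '[[0,[0.03,0,-0.02],0],[0,[0.07,0,-0.02],0],[0,[0.11,0,-0.02],0],[0,[0.15,0,-0.02],0],[0,[0.18,0,-0.02],0]]';python3 -m pendant '[[0,[0.03,0,0],0],[0,[0.07,0,0],0],[0,[0.1,0,0],0],[0,[0.1,0,0],0],[0,[0.1,0,0],0]]'; python3 - <<'E'
from h import *
p,d=shoot("side","s13"); q,_=shoot("top","t13")
cv2.imwrite('pics/c13.png',cv2.hconcat([cv2.resize(p[260:330,330:400,::-1],(400,400),interpolation=2),cv2.resize(q[210:280,380:450,::-1],(400,400),interpolation=2)]))
cv2.imwrite('pics/f13.png',cv2.resize(cv2.hconcat([p,q])[:,:,::-1],(800,300),interpolation=cv2.INTER_AREA))
E
```

```text
clock: 17.8
tool_pos: [0.4967, -0.2243, 0.0367]
ee_rot: [-3.141, -0.0, 1.395]
force: [0.8, -0.2, 0.3]
opening: 1.001
clock: 17.97
tool_pos: [0.497, -0.2244, 0.037]
ee_rot: [-3.141, -0.0, 1.395]
force: [-0.7, -1.3, -0.2]
opening: 0.999
clock: 18.38
tool_pos: [0.4968, -0.2243, 0.1785]
ee_rot: [-3.141, -0.0, 1.395]
force: [0.6, 0.3, -1.0]
opening: 1.0
clock: 18.8
tool_pos: [0.5286, -0.0446, 0.1975]
ee_rot: [3.141, -0.001, 1.396]
force: [-0.5, -0.8, 0.4]
opening: 1.0
clock: 19.22
tool_pos: [0.546, 0.0527, 0.197]
ee_rot: [-3.141, 0.0, 1.398]
force: [0.9, -1.6, -0.0]
opening: 0.999
```

View pics/c13.png

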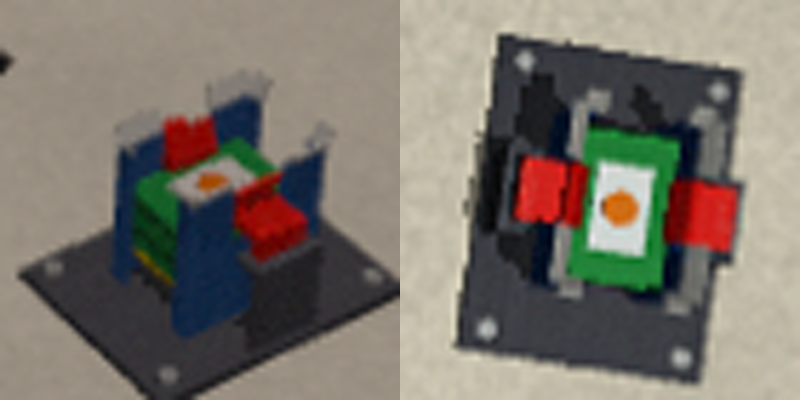

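View pics/f13.png

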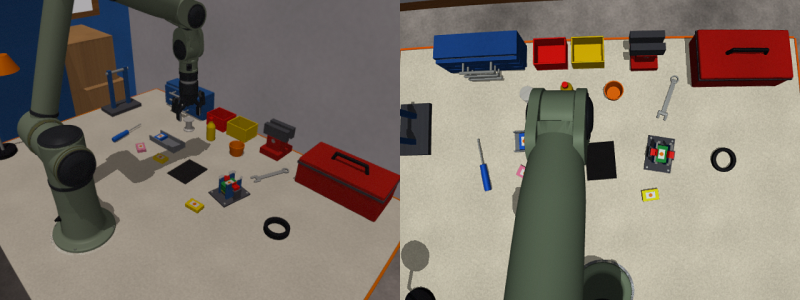

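The close-ups show two green layers with the yellow follower beneath them, and both catches over the kit's long edges. The kit top is at the same level as the stocked kit was at the start. I'll check that in numbers.

```bash
python3 - <<'E'
from h import *
np.set_printoptions(precision=4,suppress=True)
for a in("top0","t13"):
    p,d=load(a); P=cloud("top",d)
    for (c,s,l) in comps(hsvmask(p,(0,150,60),(4,255,255)),30):
        if 395<c[0]<440 and 230<c[1]<260: print(a,"red",c.round(2),s)
    m=hsvmask(p,(45,100,30),(85,255,255)); m[:,:405]=0;m[:,440:]=0;m[:228]=0;m[265:]=0; print(a,"kit top z",np.nanmedian(P[m>0][:,2]),len(P[m>0]))
for a in("side0","s13"):
    p,d=load(a)
    for (c,s,l) in comps(hsvmask(p,(3,140,80),(17,255,255)),3):
        if 362<c[0]<371 and 280<c[1]<300 or 255<=c[0]<258 and 210<c[1]<222: print(a,"dot",c,s[4])
print(manip.read_state()["clock"], manip.read_state()["qd"].round(3))
E
python3 -m pendant '[[0,[0,0,0],0],[0,[0,0,0],0],[0,[0,0,0],0],[0,[0,0,0],0],[0,[0,0,0],0]]'
```

```text
top0 red [405.61 243.11] [400 237  13  12 118]
top0 red [432.7  247.22] [426 242  13  12 114]
top0 kit top z 0.05459001677156483 279
t13 red [405.67 243.12] [400 237  13  12 120]
t13 red [432.32 247.17] [426 242  13  12 121]
t13 kit top z 0.05433787737641049 274
side0 dot [256.4 217.2] 5
side0 dot [367.2857 291.4286] 7
s13 dot [256.4 217.2] 5
s13 dot [366.7778 291.4444] 9
19.3167 [-0.023 -0.005 -0.002 -0.     0.002  0.002]
clock: 19.73
tool_pos: [0.5461, 0.0507, 0.1972]
ee_rot: [3.142, -0.0, 1.394]
force: [1.1, -0.8, -0.3]
opening: 1.003
```

Both catches are back where they started and the loaded kit's top is at catch level. The blue kit has not moved and the arm is clear, so I'm handing in.

```bash
python3 -c "
from plant import manip
print(manip.sign_off())"
```

```text
the job is handed in; nothing more can be done
None
```

The green kit is loaded in the magazine and held under both red catches. I handed the job in at about 20 s of the 64 s allowed.

I took the kit from the cradle by its long sides and set it flat on the mat. There I let go, turned the gripper a quarter turn and took it again by its short ends. Then I laid it in the magazine mouth, pressed its top to about 5 mm below the catch level, released it and backed away.

**Last checks:**
- **Catches:** both red catches are within 0.4 px of their starting positions in the top view.
- **Kit height:** the kit's top is at the same height as the stocked kit's was before, 0.054 m by depth. The catch level is nominally 0.056 m; depth read about 1.5 mm low from the start.
- **Stack:** the side view shows two green kits above the yellow follower.
- **Blue kit:** its dot has not moved in the side view. I compared the other objects only by eye.

**Disagreements:**
- **Camera views:** the two views differed by about 4 to 5 mm in position, which I put down to calibration. I relied mainly on the top view and the grasp contact.
- **Closing force:** while closing on the kit in the cradle there was a short 38 N vertical wrist force, probably the fingertips touching the cradle floor. It was gone at the next reading.

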